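# Unhook the dish paddle and rack it

### The arm

A 6-joint arm with a two-finger parallel gripper is mounted at the origin on the work surface. World frame = base frame: x ahead of the robot, y to its left, z up, the work surface at z = 0. Lengths are in m, angles in rad, forces in N, time in s.
With the tool pointing down it reaches from about 0.275 to 0.875 m from the base axis. Payload 12.5 kg.
Tool frame: the origin (TCP) lies on the centre line of the jaws, within the pads' length; the fingertips stand r.finger_overhang ahead of it and the grasp point (between the pads) lies 3 mm ahead of it (r.finger_overhang is the distance from the TCP to the fingertips, in m); z points along the fingers, y is the direction in which the jaws open and shut (so a half turn about z gives the same grasp; the last joint's range is limited). The gripper opens to 85 mm and grips with 20 to 120 N. Pads are 22 mm wide; open, the fingers measure 114 mm over their backs; the gripper's body (76 mm by 85 mm) begins 54 mm behind the grasp point. The pads swing forward as they close: fully open they stand 13 mm farther back than shut.
Start: joints at [-1.204, 0.351, 1.652, -0, 1.139, -0.085], TCP at [0.24, -0.495, 0.253] pointing down, gripper open.
Joint ranges: [-2.75, 2.75], [-0.79, 2.1], [0.01, 2.65], [-1.57, 4.71], [0.07, 3.14], [-2.87, 2.87]. Speed limits (rad/s): [2.22, 2.22, 2.79, 3.14, 3.14, 3.14].

### API

Orientations are given as a unit quaternion [x, y, z, w].
In Python, from cell import r, optics gives the robot as it stands. The module is installed in compiled form; this text tells all that it offers. Calls block until the motion is done:
- r.move_to(position, orientation): joint-space move of the TCP to a pose.
- r.move_linear(position, rot=None, vel=0.15): straight line of the TCP; rot=None keeps the orientation; vel is the mean speed in m/s.
- r.set_joints(angles): joint-space move.
- r.set_gripper(opening, squeeze=None): opening from 0.0 (shut) to 1.0 (fully open); squeeze is the grip in N (None keeps the last); returns when the fingers have stopped.
- r.sleep(seconds).
- r.inverse_kinematics(position, orientation): joint angles nearest the present ones, or None.
- optics.get_image(name): name is "side" or "top" or "wrist"; returns a dict with "pixels" (400x640x3 uint8, red, green, blue), "depth" (400x640 float32, m along the optical axis (not along the pixel's ray), 0 where there is no reading), "fx", "fy", "cx", "cy" (pixels), "camera_from_world" (4x4, takes a point from world to camera coordinates); the wrist camera has in their place "mount" (4x4, takes a point from camera to tool coordinates, whose origin is the TCP and whose axes are the flange's). Camera axes: x right, y down, z forward; pixel columns grow to the right and rows downward; lengths in m; the calibration is good to about 2 mm. A picture is of the moment at which its call begins: read the wrist's pose just before it.
A pose or a line that the arm cannot do raises r.PlanningError and nothing moves.
- r.hand_in(): hands the job in, once; it reports no verdict.
Readings, each from a call of its own:
- r.current_t(): time.
- r.current_q(): joint angles.
- r.current_qvel(): joint speeds.
- r.current_effort(): joint torques, N m.
- r.current_tool_pos(): TCP position.
- r.current_ee_rot(): TCP orientation.
- r.current_contact_force(): force on the tool from outside, world axes, zero at the start.
- r.current_torque(): the same for the moment, N m.
- r.current_opening(): opening from 0.0 (shut) to 1.0 (fully open).
Only numpy, scipy, OpenCV 4.12 (cv2) and the standard library are available. Lean on these libraries where they do the work, as an engineer would, in place of code of your own. Each camera call takes 0.05 s, during which the arm holds its last target. There are 200 camera calls.

### The job

Take the metal dish paddle off the barbed hook of the stand beside the microscope: raise it, tilt it and back it out over the barbed tip by feel, without forcing it against the hook. Then stand it upright in the empty wide slot of the white rack, let down gently and fully home, and leave the other things on the bench where they are.

Things in the scene. Friction and masses are not known exactly. Their poses are not given: they have to be found in the camera images.
- paddle: Dish paddle: flat upright aluminium plate 6 mm thick (x), 162 mm tall (z), about 120 g. Origin: middle of its bottom edge. Lower 67 mm: frame 60 mm wide (y) with a dish opening; above it the hanging window, a cross bar and a neck 24 mm wide up to the grip block. Starts hanging upright on the hook, 26 to 34 mm from the post axis, cross bar resting on the hook's level bar, its x along the stand's x.
- paddle_window (a point): Centre of the paddle's hanging window, 76 mm above the paddle's bottom edge, axes as the paddle's. The window goes through the plate, 26 mm wide (y) and 18 mm high (z), between two side straps (44 mm over all); above it the cross bar, 10 mm high, 44 mm wide, 6 mm thick.
- paddle_grip (a point): Centre of the paddle's grey plastic grip block at its top, 12 mm thick (x), 30 mm wide (y), 36 mm tall (z), 144 mm above the bottom edge; axes as the paddle's.
- stand: Fixed hook stand. Origin: under its post at bench height; x points along the hook, z up. Grey base 14 mm high, 110 mm wide, reaching 60 mm to -x and 90 mm to +x of the post; 20 mm square post; on it a black clamp 28 (x) x 30 (y) x 26 mm, its top at z = 123 mm. The clamp holds a steel hook, 10 mm wide (y), that stays put under less than 80 N.
- hook_root (a point): Where the hook's level axis crosses the post axis, 110 mm above the bench; axes as the stand's. From here the hook's level bar, 8 mm thick (z = 106 to 114 mm), runs to +x up to an elbow. The paddle and hook must not be pressed together with more than 15 N.
- hook_elbow_min (a point): Nearest place where the elbow can be, on the level bar's axis 46 mm from the hook root; axes as the stand's. How far the hook sticks out of its clamp differs each time and is not measured: the elbow (where the axes of level bar and tip bar meet) lies 0 to 40 mm further along +x than this point. Find it by feel: a raised cross bar slid outward meets the rising tip bar there.
- hook_tip_min (a point): Where the end of the tip bar's axis is if the elbow is at its nearest (it moves out with it). The tip bar is straight, 8 mm thick, rises outward at 40 degrees, 34 mm from elbow to end. Its last 14 mm carry the barb on the upper (post) side: 6 mm high, square shoulder, head 14 mm thick. Upright the window cannot pass; with the paddle's top tilted 30 to 40 degrees to the post it has 2.5 to 4 mm play.
- rack: Fixed white plastic rack: block 112 (x) x 90 (y) x 45 mm, origin under its centre, z up. Three slots along its y, 35 mm deep (floor 10 mm above the bench), 3 mm chamfer at the mouth: the wide empty one at x = +35 mm; two narrower ones at x = 0 and -35 mm hold small plates that reach 80 mm above the bench.
- slot_floor (a point): Centre of the floor of the wide empty slot, 10 mm above the bench and 35 mm below its mouth; axes as the rack's. The slot is 8.5 mm (x) by 66 mm (y). The paddle may stand in it either way round.
- insert0: Small aluminium plate 4.5 x 40 x 70 mm standing in the rack's middle slot (leave it). Origin: middle of its bottom edge.
- insert1: The same kind of plate in the rack's other narrow slot, x = -35 mm (leave it). Origin: middle of its bottom edge.
- dish: Clear culture dish, 57 mm across, 19 mm high, origin under its centre (leave it).
- tipbox: Grey box with clear lid, 80 x 120 x 57 mm, origin under its centre (leave it).
- oil: Amber bottle, 48 mm across, 100 mm high, origin under its centre (leave it).
- jar: White jar, 44 mm across, 60 mm high, origin under its centre (leave it).
- driver: Screwdriver 150 mm long lying on the bench (leave it).
- beaker: White cup 60 mm across, 70 mm high, origin under its centre (leave it).
There are look-alikes about, which are no part of the job. There is more than one size of the paddle; the one meant has the size given above. There is more than one size of the stand; the job needs the smaller.

How it is judged:
On the way:
1. the paddle is off the hook: its window is more than 130 mm from the hook's root on the post and it no longer touches the stand or hook (distance between paddle_window and hook_root above 0.13 m and contact force between paddle and stand below 0.05 N), for 0.2 s.
At the end, for the whole second after the job is handed in: The paddle stands at rest in the rack's wide slot, bottom edge within 4 mm of the slot floor and within 6 mm of its centre, upright within 0.15 rad (the slot's play allows 0.08), square to the slot within 0.12 rad (horizontal distance between paddle and slot_floor below 0.006 m and z of paddle in the frame of slot_floor below 0.004 m and angle between paddle's own z axis and vertical below 0.15 rad and angle between the x axis of paddle and the x axis of rack, either way round below 0.12 rad and linear speed of paddle below 0.02 m/s); the robot touches nothing.
It fails at once if the paddle and the hook or its stand press on one another with more than 15 N (contact force between paddle and stand above 15 N).
It fails at once if the paddle is dropped or forced into the rack: more than 25 N between them (contact force between paddle and rack above 25 N).
It fails at once if one of the other things is moved by more than 15 mm (distance of any of insert0, insert1, dish, tipbox, oil, jar, driver, beaker from where it was at the start of the episode above 0.015 m).
It also fails if it takes over 72 s, if anything falls off the work surface, if the arm or the gripper's body presses on something with over 40 N, if the wrist force passes 120 N, or if a joint passes its speed limit or range.

## Working session

There is one attempt and no reset: what is moved stays moved. The work goes in short steps, each a Python script; the robot and the scene stay as the last script left them, time stands still between calls to the robot, and variables do not carry over. Pictures are saved under pics/ and viewed, about 8 in all and at most 12, crops included, and the job is handed in when it is done.

```bash
mkdir -p pics; ls; cat > h.py <<'E'
import numpy as np, cv2
from cell import r, optics
from scipy.spatial.transform import Rotation as R
def grab(n):
    if n=="wrist":
        p=np.array(r.current_tool_pos());q=r.current_ee_rot()
        T=np.eye(4);T[:3,:3]=R.from_quat(q).as_matrix();T[:3,3]=p
    im=optics.get_image(n)
    im["wfc"]=T@np.array(im["mount"]) if n=="wrist" else np.linalg.inv(np.array(im["camera_from_world"]))
    return im
def save(im,f): cv2.imwrite("pics/"+f,im["pixels"][:,:,::-1])
def cloud(im):
    d=im["depth"];v,u=np.indices(d.shape)
    P=np.stack([(u-im["cx"])/im["fx"]*d,(v-im["cy"])/im["fy"]*d,d],-1)
    W=P@im["wfc"][:3,:3].T+im["wfc"][:3,3]
    W[d==0]=np.nan
    return W
E
python3 - <<'E'
from h import *
import pickle
for n in ["top","side"]:
    im=grab(n);save(im,n+"0.png");pickle.dump(im,open(n+"0.pkl","wb"))
    print(n,im["fx"],im["wfc"].round(3).tolist())
print(r.finger_overhang,r.current_t(),r.current_contact_force())
E
```

```text
pics
top 425.0725136018122 [[-0.029, -0.996, 0.085, 0.442], [-1.0, 0.029, -0.003, -0.047], [0.0, -0.085, -0.996, 1.324], [0.0, 0.0, 0.0, 1.0]]
side 496.12502483557057 [[0.993, -0.09, 0.077, 0.435], [-0.117, -0.653, 0.748, -0.978], [-0.017, -0.752, -0.659, 0.972], [0.0, 0.0, 0.0, 1.0]]
0.022 0.1 [ 0.20876686 -0.69658348 -0.13753525]
```

View pics/top0.png

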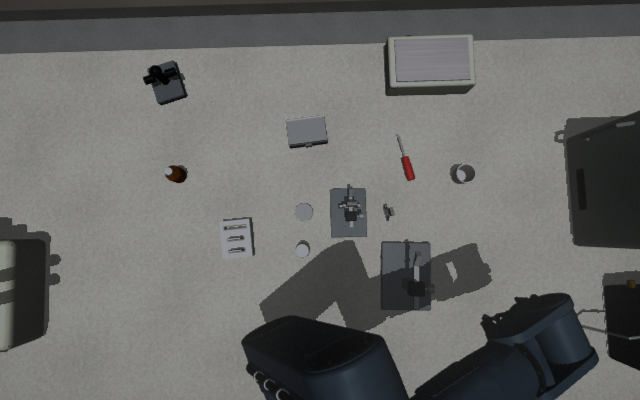

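View pics/side0.png

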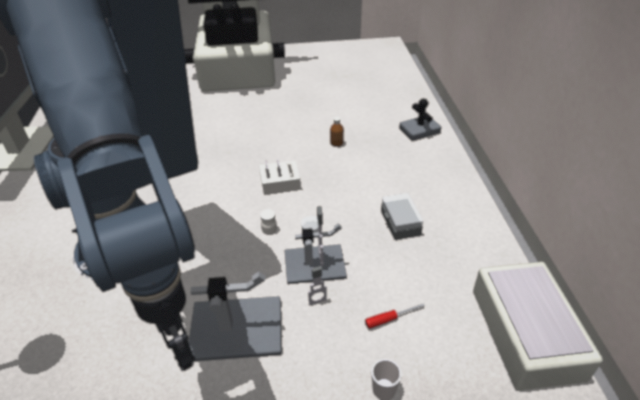

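```bash
python3 - <<'E'
from h import *
a=cv2.imread("pics/top0.png");b=cv2.imread("pics/side0.png")
A=cv2.resize(a[175:265,215:405],(800,380),interpolation=cv2.INTER_CUBIC)
B=cv2.resize(b[150:310,250:360],(275,400)) 
B=cv2.resize(b[195:310,270:360],(313,400),interpolation=cv2.INTER_CUBIC)
C=cv2.resize(b[155:200,250:310],(480,360),interpolation=cv2.INTER_CUBIC)
o=np.zeros((600,800,3),np.uint8)
A=cv2.resize(A,(800,380)); A=cv2.resize(a[175:265,215:405],(520,246),interpolation=cv2.INTER_CUBIC)
o=np.zeros((600,800,3),np.uint8);o[:246,:520]=A
B=cv2.resize(b[195:310,270:360],(270,345),interpolation=cv2.INTER_CUBIC);o[250:595,:270]=B
C=cv2.resize(b[155:200,250:310],(460,345),interpolation=cv2.INTER_CUBIC);o[250:595,280:740]=C
cv2.imwrite("pics/crop0.png",o)
E
```

```text
(no output)
```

View pics/crop0.png

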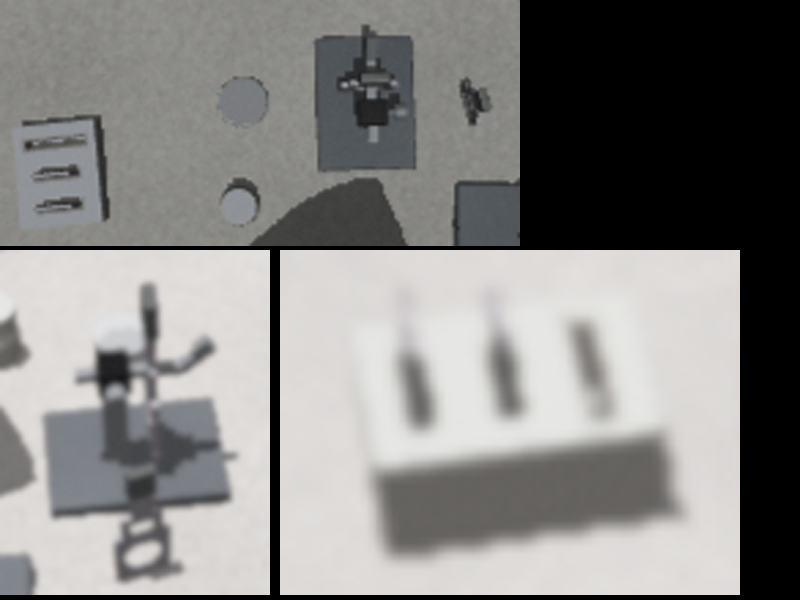

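```bash
cat > fit.py <<'E'
from h import *
def rect(W,lo,hi,box):
    x0,x1,y0,y1=box
    m=(W[...,2]>lo)&(W[...,2]<hi)&(W[...,0]>x0)&(W[...,0]<x1)&(W[...,1]>y0)&(W[...,1]<y1)
    p=W[m]
    if len(p)<5: return None
    c=cv2.minAreaRect((p[:,:2]*1000).astype(np.float32))
    return len(p),np.round(c[0],1),np.round(c[1],1),round(c[2],1),np.round(p[:,2].mean()*1000,1)
E
python3 - <<'E'
from fit import *
import pickle
for n,s in [("top",(348,212,237,238,388,212)),("side",(312,262,280,178,317,290))]:
    im=pickle.load(open(n+"0.pkl","rb"));W=cloud(im)
    for i in range(3): print(n,s[2*i:2*i+2],W[s[2*i+1],s[2*i]].round(3))
    if n=="top": cs=[W[s[1],s[0]],W[s[3],s[2]],W[s[5],s[4]]]
    bx=lambda c,d:(c[0]-d,c[0]+d,c[1]-d,c[1]+d)
    print("base",rect(W,.008,.02,bx(cs[0],.09)))
    print("clamp",rect(W,.117,.129,bx(cs[0],.09)))
    print("grip",rect(W,.16,.21,bx(cs[0],.09)))
    print("hookend",rect(W,.108,.145,bx(cs[0]+[.07,0,0],.05)))
    print("rack",rect(W,.036,.052,bx(cs[1],.08)))
    print("plates",rect(W,.06,.09,bx(cs[1],.08)))
    print("small",rect(W,.005,.2,bx(cs[2],.04)))
E
```

```text
top (348, 212) [ 0.498 -0.132  0.126]
top (237, 238) [0.434 0.191 0.08 ]
top (388, 212) [ 0.497 -0.254  0.072]
base (1338, array([ 496.8, -134.4]), array([161.9, 164.1]), 88.3, np.float64(14.5))
clamp (151, array([ 513.6, -138.4]), array([105.3,  50.1]), 20.9, np.float64(122.6))
grip (59, array([ 518.8, -137.9]), array([29.3, 11.6]), 89.0, np.float64(190.3))
hookend (61, array([ 543., -136.]), array([19.8, 58.5]), 67.4, np.float64(125.2))
rack (1013, array([433.9, 202.4]), array([112.2,  91.4]), 4.4, np.float64(45.1))
plates (49, array([416.5, 199.6]), array([39., 38.]), 4.2, np.float64(77.5))
small (140, array([ 499.2, -253.9]), array([78.3, 77.4]), 88.3, np.float64(52.6))
side (312, 262) [ 0.496 -0.148  0.022]
side (280, 178) [0.435 0.168 0.047]
side (317, 290) [ 0.497 -0.255  0.045]
base (1631, array([ 493.4, -150.4]), array([166.4, 134.5]), 0.2, np.float64(15.0))
clamp (205, array([ 512.2, -139.5]), array([95.9, 51.4]), 22.5, np.float64(122.5))
grip (106, array([ 517.8, -140.4]), array([30.4, 12.2]), 90.0, np.float64(182.3))
hookend (134, array([ 541.4, -143.1]), array([55.6, 23.9]), 18.6, np.float64(123.3))
rack (716, array([431.9, 200.6]), array([112.1,  98.8]), 4.7, np.float64(45.5))
plates (51, array([414.2, 199.4]), array([38.8, 46. ]), 4.9, np.float64(75.6))
small (452, array([ 495.4, -254.4]), array([77.2, 72.8]), 88.5, np.float64(60.9))
```

```bash
cat >> h.py <<'E'
def Q(tilt,yaw,flip):
    # tool z along -paddle z, tool y along +-paddle x ; tilt = paddle top toward -x
    s=-1 if flip else 1
    P=R.from_euler("z",yaw)*R.from_euler("y",-tilt)
    M=P.as_matrix(); y=s*M[:,0]; z=-M[:,2]; x=np.cross(y,z)
    return R.from_matrix(np.stack([x,y,z],1)).as_quat()
E
python3 - <<'E'
from h import *
im=grab("wrist");print(np.array(im["mount"]).round(3).tolist())
d=np.deg2rad
print(r.current_ee_rot())
for f in (0,1):
    for pos,t,yw in [((.518,-.139,.30),0,0),((.518,-.139,.176),0,0),((.50,-.139,.165),38,0),((.56,-.139,.20),38,0),((.62,-.139,.25),38,0),((.62,-.139,.3),0,0),((.468,.205,.25),0,4.5),((.468,.205,.157),0,4.5)]:
        q=r.inverse_kinematics(pos,Q(d(t),d(yw),f)); print(f,pos,t,None if q is None else np.round(q,2))
E
```

```text
[[0.0, -0.964, -0.266, 0.067], [1.0, 0.0, -0.0, 0.0], [0.0, -0.266, 0.964, -0.121], [0.0, 0.0, 0.0, 1.0]]
[ 9.74598726e-01  2.23957836e-01 -6.53879999e-05 -4.53599157e-04]
0 (0.518, -0.139, 0.3) 0 [-0.35  0.28  1.63 -0.    1.23 -0.35]
0 (0.518, -0.139, 0.176) 0 [-0.35  0.42  1.76 -0.    0.96 -0.35]
0 (0.5, -0.139, 0.165) 38 [-0.5   0.28  2.19  1.37  0.31 -1.77]
0 (0.56, -0.139, 0.2) 38 [-0.43  0.3   2.04  0.96  0.32 -1.29]
0 (0.62, -0.139, 0.25) 38 [-0.38  0.31  1.86  0.61  0.41 -0.88]
0 (0.62, -0.139, 0.3) 0 [-0.29  0.47  1.36 -0.    1.31 -0.29]
0 (0.468, 0.205, 0.25) 0 [ 0.32  0.28  1.75 -0.    1.1   0.24]
0 (0.468, 0.205, 0.157) 0 [ 0.32  0.41  1.84 -0.    0.89  0.24]
1 (0.518, -0.139, 0.3) 0 [-0.35  0.28  1.63 -0.    1.23  2.79]
1 (0.518, -0.139, 0.176) 0 [-0.35  0.42  1.76 -0.    0.96  2.79]
1 (0.5, -0.139, 0.165) 38 [-0.5   0.28  2.19  1.37  0.31  1.37]
1 (0.56, -0.139, 0.2) 38 [-0.43  0.3   2.04  0.96  0.32  1.85]
1 (0.62, -0.139, 0.25) 38 [-0.38  0.31  1.86  0.61  0.41  2.26]
1 (0.62, -0.139, 0.3) 0 [-0.29  0.47  1.36 -0.    1.31  2.85]
1 (0.468, 0.205, 0.25) 0 None
1 (0.468, 0.205, 0.157) 0 None
```

```bash
python3 - <<'E'
from fit import *
import pickle
r.move_to((.518,-.139,.33),Q(0,0,0)); 
im=grab("wrist");save(im,"w1.png");pickle.dump(im,open("w1.pkl","wb"));W=cloud(im)
print(r.current_t(),r.current_tool_pos(),r.current_contact_force())
b=(.43,.64,-.23,-.05)
print("base",rect(W,.010,.019,b));print("grip",rect(W,.184,.196,b));print("clamp",rect(W,.119,.127,(.46,.505,-.18,-.1)))
for n in ("top0","side0","w1"):
    X=cloud(pickle.load(open(n+".pkl","rb")));
    m=(X[...,2]>.095)&(X[...,2]<.155)&(abs(X[...,1]+.139)<.02)&(X[...,0]>.53)&(X[...,0]<.65)
    p=X[m]; print(n,len(p))
    for x in np.arange(.53,.65,.005):
        k=p[(p[:,0]>=x)&(p[:,0]<x+.005)]
        if len(k): print("  x%.3f n%d zmax %.1f zmed %.1f y %.1f"%(x,len(k),k[:,2].max()*1e3,np.median(k[:,2])*1e3,np.median(k[:,1])*1e3))
E
```

```text
1.875 [ 0.5177444  -0.13985133  0.32978761] [-0.04949087 -0.0865152   0.21846619]
base (7226, array([ 503.9, -140.7]), array([109.5, 147.8]), 89.9, np.float64(14.6))
grip (591, array([ 518.8, -138.1]), array([29.2, 11.8]), 89.7, np.float64(191.2))
clamp (927, array([ 487.4, -149.7]), array([49.6, 27.4]), 89.2, np.float64(123.0))
top0 55
  x0.530 n3 zmax 117.2 zmed 116.7 y -139.7
  x0.535 n7 zmax 115.8 zmed 113.8 y -140.0
  x0.540 n7 zmax 121.4 zmed 118.4 y -139.8
  x0.545 n7 zmax 124.7 zmed 116.0 y -139.7
  x0.550 n9 zmax 137.2 zmed 126.2 y -139.3
  x0.555 n8 zmax 137.7 zmed 136.0 y -140.4
  x0.560 n7 zmax 140.6 zmed 139.6 y -141.8
  x0.565 n4 zmax 137.4 zmed 134.1 y -138.4
  x0.570 n3 zmax 131.9 zmed 131.0 y -139.9
side0 109
  x0.530 n12 zmax 118.8 zmed 114.1 y -142.9
  x0.535 n10 zmax 115.8 zmed 114.3 y -141.8
  x0.540 n11 zmax 117.5 zmed 114.6 y -141.5
  x0.545 n13 zmax 122.3 zmed 119.2 y -143.0
  x0.550 n19 zmax 133.1 zmed 123.7 y -142.7
  x0.555 n19 zmax 140.8 zmed 133.3 y -144.0
  x0.560 n15 zmax 142.0 zmed 134.8 y -142.8
  x0.565 n10 zmax 135.4 zmed 133.0 y -141.9
w1 550
  x0.530 n60 zmax 115.9 zmed 114.4 y -139.5
  x0.535 n60 zmax 116.6 zmed 114.6 y -139.4
  x0.540 n59 zmax 117.9 zmed 115.3 y -139.6
  x0.545 n69 zmax 123.6 zmed 119.3 y -139.5
  x0.550 n82 zmax 135.3 zmed 124.8 y -138.9
  x0.555 n79 zmax 139.3 zmed 135.3 y -138.9
  x0.560 n74 zmax 141.2 zmed 138.4 y -138.3
  x0.565 n57 zmax 137.3 zmed 133.2 y -139.7
  x0.570 n10 zmax 131.1 zmed 130.4 y -140.2
```

View pics/w1.png

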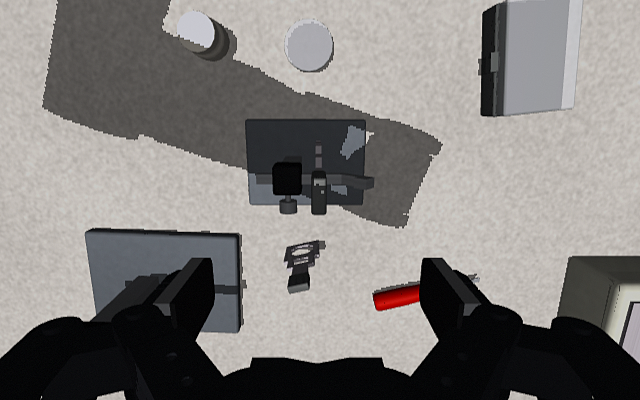

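```bash
python3 - <<'E'
from h import *
q=Q(0,0,0);F=lambda:np.round(np.mean([r.current_contact_force() for _ in range(1)],0),2)
r.move_linear((.5185,-.1387,.200),vel=.15); print(r.current_tool_pos(),F())
r.move_linear((.5185,-.1387,.176),vel=.06); print(F())
r.set_gripper(0.0,40); r.sleep(.2); print("open",r.current_opening(),F(),r.current_tool_pos())
for i in range(5):
    r.move_linear((.5185,-.1387,.177+.001*i),vel=.02); print(F(),np.round(r.current_torque(),2))
r.sleep(.2);print(F(),r.current_tool_pos(),r.current_t())
E
```

```text
[ 0.51888786 -0.13891551  0.20082245] [ 0.18 -0.52 -0.78]
[ 0.85  0.1  -0.18]
open 0.13366314396036266 [-0.28 -0.38  2.85] [ 0.51857003 -0.13872155  0.17612557]
[-0.91 -0.06 -1.35] [-0.09  0.01  0.03]
[ 0.82  0.06 -1.19] [0.03 0.02 0.04]
[-0.45  0.91 -1.43] [-0.02  0.02 -0.05]
[-0.34 -0.37 -1.01] [0.01 0.   0.03]
[-0.06 -1.09 -1.66] [-0.06 -0.05  0.02]
[ 0.72  1.08 -1.51] [ 0.51847823 -0.1386979   0.18098883] 5.75
```

```bash
cat >> h.py <<'E'
def F(n=5):
    a=[]
    for _ in range(n): a.append(r.current_contact_force()); r.sleep(.012)
    return np.mean(a,0)
E
python3 - <<'E'
from h import *
r.move_linear((.538,-.1387,.181),vel=.04); f0=F(10);print(f0.round(2))
x=.538
while x<.556:
    x+=.0005; r.move_linear((x,-.1387,.181),vel=.015); f=F(5)-f0
    if x>.541: print(round(x,4),f.round(2),np.round(r.current_torque(),2))
    if np.linalg.norm(f)>2: break
print(r.current_tool_pos(),r.current_t())
E
```

```text
[ 0.32 -0.05 -1.5 ]
0.5415 [-0.4  -0.01  0.49] [ 0.    0.04 -0.02]
0.542 [-0.21  0.17  0.07] [-0.03  0.02 -0.  ]
0.5425 [-0.23  0.01  0.09] [-0.03 -0.   -0.02]
0.543 [-0.06  0.1   0.27] [ 0.01 -0.04 -0.01]
0.5435 [-0.38 -0.14  0.43] [-0.01  0.   -0.06]
0.544 [0.15 0.4  0.59] [ 0.01  0.02 -0.08]
0.5445 [-0.33 -0.11  0.36] [-0.04 -0.03 -0.02]
0.545 [-1.13 -0.15  1.19] [-0.05  0.16 -0.04]
0.5455 [-3.51 -0.1   1.21] [-0.03  0.67  0.02]
[ 0.54522661 -0.13867982  0.18088637] 10.85
```

```bash
cat > path.py <<'E'
import numpy as np
d=np.deg2rad
def seg(lo,hi,n): return np.linspace(lo,hi,n)
def grid(x0,x1,z0,z1):
    return np.array([(x,z) for x in np.arange(x0,x1+1e-9,1.) for z in np.arange(z0,z1+1e-9,1.)])
# hook solids in mm relative to elbow (0,0): signed distance to boxes; paddle solids sampled as points
c,s=np.cos(d(40)),np.sin(d(40))
def sd(p,x0,x1,z0,z1):
    q=np.stack([np.maximum(x0-p[:,0],p[:,0]-x1),np.maximum(z0-p[:,1],p[:,1]-z1)],1)
    return np.linalg.norm(np.maximum(q,0),axis=1)+np.minimum(q.max(1),0)
BAR=grid(-3,3,9,19); LOW=grid(-3,3,-30,-9)
def clear(x,z,t):
    R=np.array([[np.cos(t),-np.sin(t)],[np.sin(t),np.cos(t)]])
    p=np.vstack([BAR,LOW])@R.T+[x,z]
    u=p@np.array([[c,-s],[s,c]])
    return min(sd(p,-60,2,-4,4).min(),sd(u,0,34,-4,4).min(),sd(u,20,34,0,10).min())
def bestz(x,t,zs=np.arange(-15,50,.25)):
    k=[clear(x,z,t) for z in zs]; i=int(np.argmax(k)); return zs[i],k[i]
E
python3 - <<'E'
from path import *
for x in (-12,-6,-3,0,3):
    print(x,[tuple(np.round(bestz(x,d(t)),1)) for t in (0,10,20,30,37)])
for t in (33,37,40):print(t,[(x,)+tuple(np.round(bestz(x,d(t),np.arange(x*.84-8,x*.84+14,.25)),1)) for x in range(-6,40,4)])
E
```

```text
-12 [(np.float64(49.8), np.float64(15.8)), (np.float64(48.0), np.float64(12.8)), (np.float64(44.5), np.float64(8.4)), (np.float64(49.8), np.float64(5.8)), (np.float64(49.8), np.float64(5.7))]
-6 [(np.float64(49.0), np.float64(11.9)), (np.float64(45.8), np.float64(7.3)), (np.float64(0.0), np.float64(3.4)), (np.float64(0.0), np.float64(2.3)), (np.float64(49.8), np.float64(1.9))]
-3 [(np.float64(47.0), np.float64(8.9)), (np.float64(44.5), np.float64(4.5)), (np.float64(0.0), np.float64(3.4)), (np.float64(0.5), np.float64(2.6)), (np.float64(0.8), np.float64(2.1))]
0 [(np.float64(46.0), np.float64(5.9)), (np.float64(1.2), np.float64(3.3)), (np.float64(0.8), np.float64(3.9)), (np.float64(1.2), np.float64(3.5)), (np.float64(1.8), np.float64(3.1))]
3 [(np.float64(45.0), np.float64(2.9)), (np.float64(2.8), np.float64(2.5)), (np.float64(2.5), np.float64(3.2)), (np.float64(2.2), np.float64(4.1)), (np.float64(3.0), np.float64(4.4))]
33 [(-6, np.float64(-0.0), np.float64(1.9)), (-2, np.float64(0.8), np.float64(2.7)), (2, np.float64(1.9), np.float64(3.8)), (6, np.float64(5.0), np.float64(4.6)), (10
[... 611 characters left out ...]
(22, np.float64(22.2), np.float64(1.8)), (26, np.float64(35.8), np.float64(5.2)), (30, np.float64(39.2), np.float64(10.4)), (34, np.float64(42.6), np.float64(15.6)), (38, np.float64(45.9), np.float64(20.8))]
40 [(-6, np.float64(-0.0), np.float64(0.9)), (-2, np.float64(1.3), np.float64(2.3)), (2, np.float64(2.9), np.float64(3.9)), (6, np.float64(5.0), np.float64(5.0)), (10, np.float64(7.6), np.float64(4.4)), (14, np.float64(15.8), np.float64(1.9)), (18, np.float64(19.1), np.float64(1.9)), (22, np.float64(22.5), np.float64(1.9)), (26, np.float64(35.8), np.float64(6.0)), (30, np.float64(39.2), np.float64(11.2)), (34, np.float64(42.6), np.float64(16.4)), (38, np.float64(45.9), np.float64(21.6))]
```

```bash
cat > out.py <<'E'
from h import *
XE,ZE,Y,D=.5432,.110,-.1387,.071
d=np.deg2rad
off=np.zeros(2)
def go(x,z,t,vel=.03):
    t=d(t); W=np.array([XE+x/1e3,ZE+z/1e3])+off
    r.move_linear((W[0]-D*np.sin(t),Y,W[1]+D*np.cos(t)),rot=Q(t,0,0),vel=vel)
f0=np.array([0,0,-1.4])
go(-4,0,0); r.sleep(.1); f0=F(10); print("f0",f0.round(2))
key=np.array([(-4,0,0),(-1,.5,10),(0,1,20),(2,2,30),(5,4.7,38),(7.5,8,38),(10,12.3,38)]+[(x,.839*x+3.95,38) for x in (14,18,22,26,30,36)],float)
P=[key[0]]
for a,b in zip(key[:-1],key[1:]):
    n=int(max(1,np.ceil(max(np.hypot(*(b-a)[:2])/2.2,abs(b-a)[2]/5))))
    P+=[a+(b-a)*k/n for k in range(1,n+1)]
for x,z,t in P[1:]:
    go(x,z,t)
    for k in range(6):
        f=F(4)-f0; g=f[[0,2]]; 
        print(np.round((x,z,t),1),f.round(1),(off*1e3).round(1))
        if np.linalg.norm(g)<1.8: break
        off=off+g/np.linalg.norm(g)*4e-4; go(x,z,t,.02)
    else: print("STUCK");break
print(r.current_tool_pos(),r.current_t())
E
python3 out.py
```

```text
f0 [ 0.26  0.18 -0.99]
[-2.5  0.2  5. ] [-0.2 -0.5  0.2] [0. 0.]
[-1.   0.5 10. ] [ 0.3 -0.2 -0.1] [0. 0.]
[-0.5  0.8 15. ] [-0.3 -1.  -0.1] [0. 0.]
[ 0.  1. 20.] [-0.1 -0.3 -0.3] [0. 0.]
[ 1.   1.5 25. ] [ 0.  -0.3 -0.1] [0. 0.]
[ 2.  2. 30.] [-0.5  0.2 -0.5] [0. 0.]
[ 3.5  3.4 34. ] [ 0.1 -0.2 -0.2] [0. 0.]
[ 5.   4.7 38. ] [-0.1  0.1 -0.3] [0. 0.]
[ 6.2  6.4 38. ] [-0.5  0.4  0.1] [0. 0.]
[ 7.5  8.  38. ] [ 0.1 -0.2 -0.4] [0. 0.]
[ 8.3  9.4 38. ] [-0.5  0.1 -0.7] [0. 0.]
[ 9.2 10.9 38. ] [-0.5 -0.4 -0.1] [0. 0.]
[10.  12.3 38. ] [-0.  -0.5 -0.1] [0. 0.]
[11.3 13.4 38. ] [-0.9 -0.1 -0. ] [0. 0.]
[12.7 14.6 38. ] [-0.7 -0.6  0. ] [0. 0.]
[14.  15.7 38. ] [-0.1 -0.1 -0.4] [0. 0.]
[15.3 16.8 38. ] [-0.5 -0.6 -0.3] [0. 0.]
[16.7 17.9 38. ] [-0.4 -0.3 -0.8] [0. 0.]
[18.  19.1 38. ] [-0.3 -0.2 -0.1] [0. 0.]
[19.3 20.2 38. ] [ 0.1  0.1 -0.3] [0. 0.]
[20.7 21.3 38. ] [-0.6 -0.2 -0.8] [0. 0.]
[22.  22.4 38. ] [ 0.1 -0.3 -0.5] [0. 0.]
[23.3 23.5 38. ] [-0.7 -0.9 -0.4] [0. 0.]
[24.7 24.6 38. ] [-0.2 -0.2 -0.1] [0. 0.]
[26.  25.8 38. ] [-0.4 -0.2 -0.7] [0. 0.]
[27.3 26.9 38. ] [-0.2 -0.1 -0.7] [0. 0.]
[28.7 28.  38. ] [ 0.1  0.  -0.2] [0. 0.]
[30.  29.1 38. ] [-0.6 -0.6  0.1] [0. 0.]
[31.5 30.4 38. ] [ 0.1 -0.4 -0.1] [0. 0.]
[33.  31.6 38. ] [-0.   0.2 -0.5] [0. 0.]
[34.5 32.9 38. ] [-0.4  0.1 -0.3] [0. 0.]
[36.  34.2 38. ] [-0.3  0.1 -0.6] [0. 0.]
[ 0.53554027 -0.13870138  0.20015719] 21.3167
```

```bash
python3 - <<'E'
from fit import *
import pickle
d=np.deg2rad;XE,ZE,Y,D=.5432,.110,-.1387,.071
def go(x,z,t,vel):
    t=d(t); r.move_linear((XE+x/1e3-D*np.sin(t),Y,ZE+z/1e3+D*np.cos(t)),rot=Q(t,0,0),vel=vel)
go(72,64.4,38,.08); go(75,110,38,.1); r.sleep(.25); print(F(5).round(2))
go(75,145,0,.1)
yw=d(4.5)
r.move_linear((.468,.2047,.33),rot=Q(0,yw,0),vel=.2)
r.move_linear((.468,.2047,.26),vel=.15); r.sleep(.3)
print(r.current_tool_pos(),F(5).round(2),r.current_opening(),r.current_t())
for n in ("wrist","side","top"):
    im=grab(n);pickle.dump(im,open(n+"2.pkl","wb"));save(im,n+"2.png");W=cloud(im)
    b=(.35,.53,.12,.28)
    print(n,"rack",rect(W,.040,.050,b))
    for lo in (.10,.12,.14,.16,.18,.20):print("  pad",lo,rect(W,lo,lo+.02,(.44,.50,.15,.26)))
a=cv2.imread("pics/wrist2.png");b=cv2.imread("pics/side2.png")[60:260,180:380]
cv2.imwrite("pics/c2.png",np.hstack([a[:, :400] if 0 else cv2.resize(a,(448,280)),cv2.resize(b,(280,280),interpolation=cv2.INTER_CUBIC)]))
E
```

```text
[ 0.12  0.1  -1.7 ]
[0.46824143 0.20477713 0.26062736] [-0.01  0.07 -1.29] 0.1348203865418945 27.3917
wrist rack (8373, array([432.9, 201.8]), array([112.3,  90. ]), 4.5, np.float64(45.5))
  pad 0.1 (9, array([465.4, 234.2]), array([5.4, 0.2]), 6.7, np.float64(116.0))
  pad 0.12 (32, array([465.7, 234.3]), array([5.9, 0.3]), 3.8, np.float64(129.3))
  pad 0.14 (45, array([465.8, 234.3]), array([5.6, 0.4]), 3.6, np.float64(149.7))
  pad 0.16 (65, array([465.9, 230.7]), array([5.7, 8.3]), 6.5, np.float64(172.7))
  pad 0.18 (201, array([465.7, 230.2]), array([5.7, 8.5]), 7.6, np.float64(184.7))
  pad 0.2 (350, array([466.4, 221.5]), array([ 5.9, 10.9]), 4.3, np.float64(209.5))
side rack (641, array([432. , 199.7]), array([112. ,  99.8]), 4.4, np.float64(45.9))
  pad 0.1 (7, array([466.3, 204.1]), array([ 5.8, 55.6]), 6.7, np.float64(115.5))
  pad 0.12 (31, array([466.1, 200.4]), array([ 4.5, 63.3]), 6.2, np.float64(130.6))
  pad 0.14 (18, array([466.9, 199.3]), array([ 5.3, 57.4]), 4.4, np.float64(149.8))
  pad 0.16 (27, array([467. , 200.7]), array([ 6.3, 61.8]), 4.6, np.float64(171.2))
  pad 0.18 (26, array([466.5, 198.5]), array([ 5.8, 52.2]), 7.6, np.float64(188.0))
  pad 0.2 (26, array([467.2, 198.2]), array([ 6. , 37.2]), 4.3, np.float64(210.5))
top rack (615, array([434.7, 190. ]), array([111.8,  66.8]), 4.4, np.float64(45.1))
  pad 0.1 None
  pad 0.12 (8, array([467.4, 191.6]), array([ 5.1, 36. ]), 11.6, np.float64(128.0))
  pad 0.14 (5, array([469.7, 177. ]), array([1.8, 8.4]), 41.0, np.float64(149.5))
  pad 0.16 (10, array([471. , 178.4]), array([5.1, 9.8]), 16.3, np.float64(173.9))
  pad 0.18 (8, array([469.9, 180.5]), array([8.4, 5.3]), 89.8, np.float64(189.7))
  pad 0.2 (12, array([469.7, 188. ]), array([8.2, 5.2]), 88.5, np.float64(207.5))
```

View pics/c2.png

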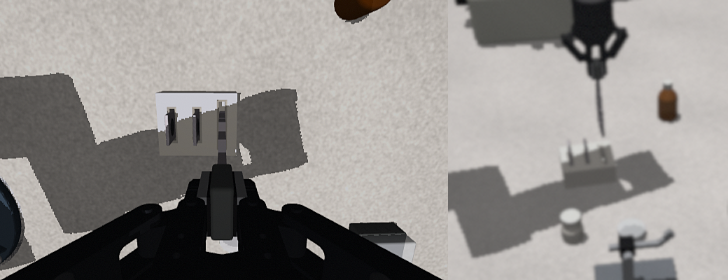

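```bash
cat > ins.py <<'E'
from h import *
p=np.array([.4679,.2047,.200]); ex=np.array([np.cos(.0785),np.sin(.0785),0])
r.move_linear(p,vel=.08); r.sleep(.2); f0=F(12); print(f0.round(2),r.current_tool_pos())
fix=0
while p[2]>.1545:
    p[2]-=.0015 if p[2]>.161 else .0005
    r.move_linear(p,vel=.03)
    f=F(4)-f0; m=r.current_torque(); print(p.round(4),f.round(1),np.round(m,2))
    lat=f@ex
    if f[2]>2.5:
        if p[2]<.159: print("FLOOR");break
        p[2]+=.0015; fix+=1
        if fix>6: print("STUCK");break
        p+=ex*np.sign(lat)*4e-4; r.move_linear(p,vel=.03)
    elif abs(lat)>1.5: p+=ex*np.sign(lat)*2e-4
print(r.current_tool_pos(),r.current_t())
E
python3 ins.py
```

```text
[-0.26  0.16 -1.49] [0.46800557 0.20473137 0.20025946]
[0.4679 0.2047 0.1985] [ 0.  -0.3  0.2] [0.02 0.01 0.04]
[0.4679 0.2047 0.197 ] [0.2 0.5 0.5] [-0.03 -0.01 -0.07]
[0.4679 0.2047 0.1955] [ 0.7  0.2 -0.1] [-0.   -0.02  0.01]
[0.4679 0.2047 0.194 ] [ 0.7 -0.6  0.3] [-0.01 -0.02  0.02]
[0.4679 0.2047 0.1925] [0.4 0.2 0.1] [0.01 0.03 0.  ]
[0.4679 0.2047 0.191 ] [ 0.6  0.1 -0.4] [ 0.03 -0.02 -0.  ]
[0.4679 0.2047 0.1895] [ 0.4  0.1 -0.1] [ 0.   -0.02 -0.04]
[0.4679 0.2047 0.188 ] [-0.2 -0.4  0. ] [ 0.02  0.03 -0.  ]
[0.4679 0.2047 0.1865] [ 0.3 -0.2  0.5] [-0.    0.02  0.03]
[0.4679 0.2047 0.185 ] [ 0.5 -0.2  0.1] [ 0.01 -0.02  0.02]
[0.4679 0.2047 0.1835] [ 0.3 -0.5 -0.1] [0.03 0.02 0.03]
[0.4679 0.2047 0.182 ] [0.2 0.1 0.4] [0.04 0.02 0.02]
[0.4679 0.2047 0.1805] [ 0.2 -0.6 -0.2] [0.04 0.01 0.06]
[0.4679 0.2047 0.179 ] [-0.4 -0.2  0.2] [ 0.03 -0.04 -0.03]
[0.4679 0.2047 0.1775] [ 0.1 -0.3  0.2] [-0.    0.01 -0.06]
[0.4679 0.2047 0.176 ] [ 0.4 -0.5  0.1] [-0.01 -0.    0.03]
[0.4679 0.2047 0.1745] [0.  0.1 0.1] [-0.04 -0.04 -0.02]
[0.4679 0.2047 0.173 ] [ 0.5 -0.1  0.7] [-0.08 -0.02
[... 285 characters left out ...]
 -0.02]
[0.4679 0.2047 0.164 ] [ 0.  -0.2  0.5] [-0.02  0.03  0.04]
[0.4679 0.2047 0.1625] [0.8 0.2 0.3] [-0.05  0.02 -0.02]
[0.4679 0.2047 0.161 ] [ 0.4 -0.5  0.1] [-0.  0. -0.]
[0.4679 0.2047 0.1605] [ 0.6  0.1 -0.3] [-0.02  0.04 -0.02]
[0.4679 0.2047 0.16  ] [0.3 0.  0.5] [ 0.02 -0.01 -0.  ]
[0.4679 0.2047 0.1595] [ 0.7 -0.2  0.2] [ 0.03 -0.03 -0.04]
[0.4679 0.2047 0.159 ] [ 0.5 -0.4  0.6] [-0.03  0.01  0.04]
[0.4679 0.2047 0.1585] [ 0.1 -0.2 -0. ] [-0.04  0.04  0.01]
[0.4679 0.2047 0.158 ] [ 0.  -0.3  0.2] [ 0.   -0.02 -0.05]
[0.4679 0.2047 0.1575] [0.1 0.3 0.5] [ 0.02 -0.06 -0.06]
[0.4679 0.2047 0.157 ] [ 0.6 -0.5  3.4] [-0.06  0.08 -0.  ]
FLOOR
[0.46802965 0.20472535 0.15718636] 38.375
```

```bash
python3 - <<'E'
from fit import *
import pickle
r.set_gripper(0.5); r.sleep(.2); print(F(4).round(2))
r.move_linear((.468,.2047,.24),vel=.08); r.move_linear((.468,.2047,.33),vel=.15); r.sleep(.2)
print(F(5).round(2),r.current_t())
for n in ("wrist","side"):
    im=grab(n);save(im,n+"3.png");W=cloud(im)
    for lo,hi in ((.145,.16),(.055,.075),(.085,.1),(.11,.12)):print(n,lo,rect(W,lo,hi,(.445,.495,.15,.26)))
    print("plates",rect(W,.06,.09,(.36,.45,.15,.25)))
a=cv2.imread("pics/wrist3.png");b=cv2.imread("pics/side3.png")[100:260,200:360]
cv2.imwrite("pics/c3.png",np.hstack([cv2.resize(a,(480,300)),cv2.resize(b,(300,300),interpolation=cv2.INTER_CUBIC)]))
E
```

```text
[ 0.3   0.06 -0.43]
[ 0.07 -0.13 -0.51] 41.1917
wrist 0.145 (40, array([466.8, 218.8]), array([11.5,  1.8]), 9.4, np.float64(152.9))
wrist 0.055 (12, array([465.7, 234.5]), array([5.6, 0.7]), 4.1, np.float64(63.1))
wrist 0.085 (12, array([466.3, 226.2]), array([5.2, 0.3]), 2.8, np.float64(94.5))
wrist 0.11 (12, array([467.1, 216.3]), array([4.9, 0.2]), 5.4, np.float64(115.8))
plates (467, array([415.6, 200.8]), array([39.7, 39.6]), 4.4, np.float64(76.6))
side 0.145 (18, array([467.2, 195.6]), array([17.3, 11.5]), 86.6, np.float64(152.1))
side 0.055 (22, array([467.1, 201.4]), array([ 6.6, 64.5]), 4.8, np.float64(65.4))
side 0.085 (13, array([467.2, 206. ]), array([ 6.3, 51.7]), 3.8, np.float64(93.4))
side 0.11 (10, array([465. , 201.3]), array([ 6., 26.]), 20.5, np.float64(114.8))
plates (50, array([414.4, 198.7]), array([39.3, 44.9]), 5.3, np.float64(75.8))
```

View pics/c3.png

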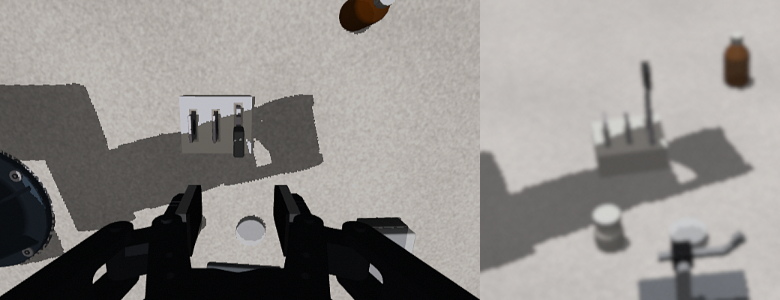

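The close views show the paddle standing upright in the wide slot (wrist crop (238,140), side crop (648,100)). It is free of the gripper, and the neighbouring plates have not moved.

```bash
python3 -c "
from h import *
print(r.hand_in(),r.current_t())"
```

```text
the job is handed in; nothing more can be done
the job is handed in; nothing more can be done
```

The paddle is off the hook and standing upright in the rack's wide slot. I handed the job in at about 41 s of the 72 s allowed; no verdict is reported.

- **Unhooking:** I gripped the paddle by its grip block and raised it 5 mm. Sliding it outward, I felt the tip bar at about 3.7 N, which put the elbow about 55 mm from the post; the cameras had put it in the same place. I then tilted the paddle 38° and backed it out over the barb. The force readings stayed around 1 N, within the sensor noise, and it never needed correcting.
- **Placing:** It went into the slot with no side contact, and I stopped when the floor pushed back with 3.4 N. I then opened the gripper and backed the arm away.
- **Last checks:**
    - The paddle measured upright and square to the slot within about 1°, and within about 1 mm of the slot's centre.
    - Its bottom edge was at the slot floor, judged from the contact height.
    - The two small plates in the rack had not moved.
    - The other bench items were not measured again, but nothing touched them.
- **Outlying readings:** One rectangle fit of the neck in the side view, from only 10 pixels, showed 20° of twist. The wrist view and the other side-view fits did not agree with it, so I took it as noise.

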